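# Find the reference tile with the red spot underneath

## Robot

A 6-joint arm with a two-finger parallel gripper is mounted at the origin on a cart in front of the work surface, level with it; the furniture and walls round the work are solid. World frame = base frame: x ahead of the robot, y to its left, z up, the work surface at z = 0. Lengths are in m, angles in rad, forces in N, time in s.
With the tool pointing down it reaches from about 0.375 to 0.925 m from the base axis. Payload 5.7 kg.
Tool frame: the origin (TCP) lies on the centre line of the jaws, within the pads' length; the fingertips stand 8 mm ahead of it and the grasp point (between the pads) lies 11 mm behind it; z points along the fingers, y is the line along which they close (so a half turn about z gives the same grasp; the last joint's range is limited). The gripper opens to 88 mm and grips with 3 to 60 N. Pads are 20 mm wide; open, the fingers measure 115 mm over their backs; the gripper's body (75 mm by 178 mm) begins 61 mm behind the grasp point.
Start: joints at [-1.329, 0.359, 1.51, -0, 1.272, -0.115], TCP at [0.21, -0.562, 0.231] pointing down, gripper open.
Joint ranges: [-2.97, 2.97], [-1.01, 2.36], [0.21, 2.38], [-0.96, 4.11], [0.2, 2.71], [-2.98, 2.98]. Speed limits (rad/s): [2.39, 2.39, 3.14, 3.14, 3.14, 3.14].

## Interface

Orientations are given as a rotation vector (axis times angle).
In Python, from station import ctrl, optics, workorder gives the robot as it stands.
- The arm moves only by the shell command python3 -m creep 'ROWS' [FORCE]. ROWS is JSON, a list that holds one entry, the list of rows, each a list of 5 numbers: the shift along the tool's x, y, z in units of 25 mm (1.0 is 25 mm), then the turn about the tool's z in units of 6 degrees (1.0 is 6 degrees), then the closure in counts, from 0 (fully open) to 255 (shut). A call has 1 to 12 rows; each row shifts and turns the commanded pose from where the row before left it, along the tool's axes as they then stand; what a row does not reach is not made up. A row lasts 1/12 s, in which the tool goes at most 41.7 mm and 7.16 degrees, less where a joint would pass 70% of its speed; a pose out of reach is approached as far as the arm can. A call is refused whole if a number of a shift passes 1 or a number of a turn 1, either way. A call with a gripper value outside its range is refused whole. The fingers move at their own pace and stop on an object; FORCE is the grip in N (left out, the last holds). Time passes only in rows, so rows that do not move let the fingers close. It gives the time, the measured TCP pose, the force, the opening and the grip force at its end, in the units of the state.
- ctrl.get_obs(): the state, without advancing time (a new reading comes with each control period).
- optics.grab_frame(name): name is "scene" or "top"; returns the picture (420x560x3 uint8, blue, green, red); there is no depth.
- optics.camera_params(name): a dict with "mtx" (3x3 intrinsics, pixels), "k1" (the pictures are not rectified: a ray, as slopes to the right and down, at radius r is drawn at 1 + k1 r^2 times it, then the intrinsics apply), "extrinsics" (4x4, takes a point from camera to world coordinates). Camera axes: x right, y down, z forward; pixel columns grow to the right and rows downward; lengths in m; the calibration is good to about 2 mm. A picture is of the moment at which its call begins. camera_params takes no time and is no camera call.
- workorder.hand_in(): hands the job in; it is judged then, once.
The state is a dict: "clock": time; "joints": joint angles; "dq": joint speeds; "effort": joint torques, N m; "position": TCP position; "tcp_rot": TCP orientation; "ft_force": force on the tool from outside, world axes, zero at the start; "torque": the same for the moment, N m; "opening": finger opening in m; "finger_force": force on a finger pad.
Only numpy, scipy, OpenCV 4.12 (cv2) and the standard library are available. Lean on these libraries where they do the work, as an engineer would, in place of code of your own. Each camera call takes 0.05 s, during which the arm holds its last target. There are 200 camera calls.

## Task

Three look-alike blue reference tiles with grey handles stand face down on the bench; one of them has a red spot on its white underside and is due for recalibration. Turn the tiles over onto their sides on the bench, one after another, until you see the red spot, then put that tile into the white tray without dropping it. Leave the other two tiles on the bench about where they were, tipped or standing.

Things in the scene. Friction and masses are not known exactly. Their poses are not given: they have to be found in the camera images.
- tile_marked: The tile with a red spot, 34 mm across, on its white underside. Blue base 52x52x12 mm; grey square handle 20x20 mm, 12 to 80 mm above the underside; grey cap 26x26 mm, 80 to 92 mm; 0.10 to 0.16 kg, balance point about 40 mm up. Stands face down. Origin: centre of underside; z up the handle; x and y square to the base's sides, x at first within 20 degrees of straight away from the robot (world +x).
- tile_plain_1: Same shape, axes and look as tile_marked, underside plain white. Any tile pushed sideways at its handle, 55 mm up or higher, tips over the base's far edge; it falls by itself once about 33 degrees over, after 30 to 40 mm of push (60 mm does no harm), and its underside then faces back the way the push came.
- tile_plain_2: Same as tile_plain_1, underside plain white. A tipped tile lies on one side of its base and on its cap, handle nearly level: the handle's middle line is about 20 mm above the bench at 40 mm from the underside, a good place to grip it from above, across the handle.
- tray: White open tray fixed to the bench, 190 (own x) x 160 (own y) x 22 mm high, walls and floor 4 mm thick, so the inside is 182 x 152 mm. Origin: centre of its underside, on the bench. Stands to the right of the tiles.
Things that resemble listed ones, but are neither listed nor needed, are in the scene too. Leave any green or pink look-alike of the tile_plain_1 alone.

How it is judged:
On the way:
1. the tile with the red spot lies turned over on its side, at rest on the bench outside the tray (angle between tile_marked's own z axis and vertical above 1.3 rad and height (world z) of tile_marked below 0.05 m and linear speed of tile_marked below 0.05 m/s and horizontal distance between tile_marked and tray above 0.13 m), for 0.2 s.
At the end, for the whole second after the job is handed in: The red-spot tile rests in the tray: its underside's centre within 85 mm (tray x) and 70 mm (tray y) of the tray's centre and under 55 mm high. The other two are on the bench, standing or tipped, under 120 mm from where they started and over 130 mm from the tray's centre (x of tile_marked in the frame of tray between -0.085 and 0.085 m and y of tile_marked in the frame of tray between -0.07 and 0.07 m and height (world z) of tile_marked below 0.055 m and linear speed of tile_marked below 0.03 m/s and distance of each of tile_plain_1, tile_plain_2 from where it was at the start of the episode below 0.12 m and height (world z) of each of tile_plain_1, tile_plain_2 below 0.05 m and horizontal distance between each of tile_plain_1, tile_plain_2 and tray above 0.13 m); the robot touches nothing.
It fails at once if the tile with the red spot is let go (dropped) with its underside's centre more than 100 mm above the bench (height (world z) of tile_marked above 0.1 m and contact force between the fingers and tile_marked below 0.05 N).
It also fails if it takes over 58 s, if anything falls off the work surface, if the arm or the gripper's body presses on something with over 40 N, if the wrist force passes 120 N, or if a joint passes its speed limit or range.

## Working session

There is one attempt and no reset: what is moved stays moved. The work goes in short steps, Python scripts to look and compute and a shell command to move; the robot and the scene stay as the last step left them, time stands still between calls to the robot, and variables do not carry over. Pictures are saved under pics/ and viewed, at most 10 in all, crops included, and the job is handed in when it is done.

```bash
mkdir -p pics
python3 - <<'E'
from station import ctrl, optics
import cv2,numpy as np
print(ctrl.get_obs())
for n in("scene","top"):
    im=optics.grab_frame(n); cv2.imwrite(f"pics/{n}0.png",im)
    p=optics.camera_params(n); print(n,np.array(p["mtx"]).round(1).tolist(),p["k1"],np.array(p["extrinsics"]).round(3).tolist())
a=[cv2.imread(f"pics/{n}0.png") for n in("scene","top")]
E
```

```text
{'clock': 0.0, 'joints': array([-1.32910835e+00,  3.59473316e-01,  1.51141018e+00, -4.83260614e-05,
        1.27248316e+00, -1.15080630e-01]), 'dq': array([-1.40117792e-04, -1.57964625e-03, -7.53107079e-04,  8.42331290e-05,
       -1.02648046e-03,  1.59049832e-03]), 'effort': array([ 1.89769999e-03, -5.15377915e+01, -2.70726961e+01,  6.77152094e-02,
        3.48344562e-02, -1.25840538e-04]), 'position': array([ 0.20937702, -0.56157657,  0.22983691]), 'tcp_rot': array([-3.08999736e+00, -5.57151781e-01,  2.48536729e-04]), 'ft_force': array([ 0.92597764, -0.70917858, -0.31746467]), 'torque': array([-0.00891806, -0.01252072,  0.04805245]), 'finger_force': 0.0, 'opening': 0.08805794539108205}
scene [[509.5, 0.0, 280.8], [0.0, 509.5, 214.4], [0.0, 0.0, 1.0]] -0.1271984262087994 [[0.442, -0.634, 0.635, -0.498], [-0.897, -0.322, 0.303, -0.447], [0.013, -0.703, -0.711, 1.106], [0.0, 0.0, 0.0, 1.0]]
top [[428.8, 0.0, 279.3], [0.0, 428.8, 215.7], [0.0, 0.0, 1.0]] 0.04534518547033643 [[0.026, -0.998, 0.057, 0.383], [-1.0, -0.026, 0.004, 0.025], [-0.002, -0.057, -0.998, 1.135], [0.0, 0.0, 0.0, 1.0]]
```

View pics/scene0.png

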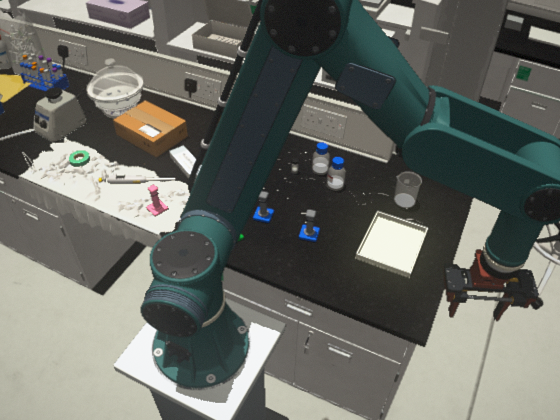

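View pics/top0.png

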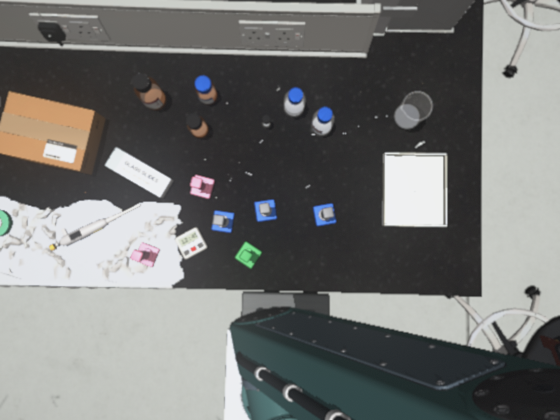

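The top view shows blue tiles at about (223,221), (265,210) and (324,214), green at (248,255), pink at (202,187) and (145,255), and the tray at (415,190). The blue and white-capped bottles at (205,85), (294,100) and (323,120) aren't tiles. The scene view shows two of the tiles at (263,213) and (309,232); the third is hidden by the arm. The three blue ones with grey handles fit the description. I'll confirm that with a crop and measure them.

```bash
cat > h.py <<'E'
import cv2,numpy as np
from station import ctrl, optics
P={n:{k:np.array(v) for k,v in optics.camera_params(n).items()} for n in("scene","top")}
def ray(n,u,v):
    p=P[n];K=p["mtx"];d=np.array([(u-K[0,2])/K[0,0],(v-K[1,2])/K[1,1]]);s=d.copy()
    for _ in range(20): s=d/(1+p["k1"]*(s@s))
    E=p["extrinsics"];r=E[:3,:3]@np.array([*s,1]);return E[:3,3],r/np.linalg.norm(r)
def atz(n,u,v,z):
    o,r=ray(n,u,v);return o+r*(z-o[2])/r[2]
def tri(a,b):  # (u,v) top, (u,v) scene
    (o1,r1),(o2,r2)=ray("top",*a),ray("scene",*b)
    t=np.linalg.lstsq(np.c_[r1,-r2],o2-o1,rcond=None)[0];p,q=o1+r1*t[0],o2+r2*t[1]
    return (p+q)/2,np.linalg.norm(p-q)
def proj(n,X):
    p=P[n];E=p["extrinsics"];c=E[:3,:3].T@(np.array(X)-E[:3,3]);s=c[:2]/c[2];s=s*(1+p["k1"]*(s@s))
    return s*p["mtx"][[0,1],[0,1]]+p["mtx"][:2,2]
def blobs(im,lo,hi,amin=40):
    m=cv2.inRange(cv2.cvtColor(im,cv2.COLOR_BGR2HSV),lo,hi)
    c,_=cv2.findContours(m,cv2.RETR_EXTERNAL,cv2.CHAIN_APPROX_NONE)
    return [(cv2.minAreaRect(x),cv2.boundingRect(x)) for x in c if cv2.contourArea(x)>amin]
def grab(n,name):
    im=optics.grab_frame(n);cv2.imwrite("pics/"+name,im);return im
E
python3 - <<'E'
from h import *
for n in("top","scene"):
    im=cv2.imread(f"pics/{n}0.png")
    for r,b in blobs(im,(100,120,80),(130,255,255)):
        print(n,np.round(r[0],1),np.round(r[1],1),round(r[2]),b,atz(n,*r[0],.012).round(3))
im=cv2.imread("pics/top0.png");t=im[145:270,180:460];t=cv2.resize(t,None,fx=2.8,fy=2.8,interpolation=cv2.INTER_CUBIC)
s=cv2.imread("pics/scene0.png")[170:280,230:440];s=cv2.resize(s,None,fx=2.2,fy=2.2,interpolation=cv2.INTER_CUBIC)
o=np.zeros((t.shape[0]+s.shape[0],t.shape[1],3),np.uint8);o[:t.shape[0]]=t;o[t.shape[0]:,:s.shape[1]]=s
cv2.imwrite("pics/crop0.png",o)
for u,v in((383,153),(447,153),(447,227),(383,228)):print("tray",atz("top",u,v,.022).round(3))
E
```

```text
top [222.5 221. ] [20.4 21.2] 11 (211, 210, 24, 23) [0.429 0.177 0.012]
top [324.1 214.2] [21.2 21.3] 80 (313, 203, 24, 24) [ 0.454 -0.089  0.012]
top [265.2 210. ] [21.1 21.1] 82 (254, 199, 23, 23) [0.461 0.066 0.012]
top [325. 114.] [16. 14.] 90 (318, 106, 15, 17) [ 0.72  -0.086  0.012]
top [295.   94.5] [15. 14.] 90 (288, 87, 15, 16) [ 0.77  -0.005  0.012]
top [202.   83.5] [17. 16.] 90 (194, 75, 17, 18) [0.793 0.243 0.012]
scene [308.9 232.2] [19.  14.9] 11 (299, 224, 21, 17) [ 0.452 -0.086  0.012]
scene [262.9 213.8] [19.2 14.1] 9 (253, 206, 21, 16) [0.458 0.068 0.012]
scene [337.  162.1] [11.4 12.3] 18 (332, 156, 12, 14) [ 0.789 -0.04   0.012]
scene [322.  148.5] [11. 12.] 90 (316, 143, 13, 12) [0.835 0.034 0.012]
scene [43.7 81.2] [41.7 17.7] 4 (23, 72, 43, 19) [0.737 1.27  0.012]
tray [ 0.617 -0.238  0.022]
tray [ 0.621 -0.403  0.022]
tray [ 0.428 -0.404  0.022]
tray [ 0.421 -0.24   0.022]
```

View pics/crop0.png

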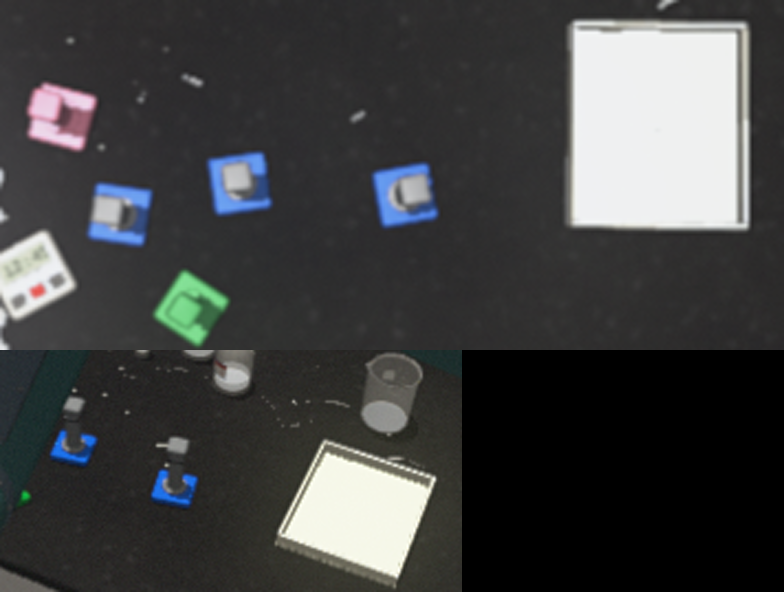

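Confirmed: three blue tiles with grey handles. C is at (324,214), B at (265,210) and A at (222,221). I'll check cap heights by triangulation and work out the move to a start point in front of C.

```bash
cat >> h.py <<'E'
from scipy.spatial.transform import Rotation as R
def go(x,y,z,yaw):
    """units of shift in the tool axes after the turn (printed first), for tool x at yaw deg, pointing down"""
    o=ctrl.get_obs();M=R.from_rotvec(o["tcp_rot"]).as_matrix();now=np.degrees(np.arctan2(M[1,0],M[0,0]))
    a=np.radians(yaw);T=np.array([[np.cos(a),np.sin(a),0],[np.sin(a),-np.cos(a),0],[0,0,-1]])
    print("t %.2f yaw %.1f turn %.2f"%(o["clock"],now,(now-yaw)/6),"shift",(T.T@(np.array([x,y,z])-o["position"])/.025).round(2),"pos",o["position"].round(3),"j",o["joints"].round(2))
E
python3 - <<'E'
from h import *
for a,b in(((264.6,207.1),(263.2,195)),((327.5,212.9),(310.5,212.3))):
    print(tri(a,b))
print("green",atz("top",248,255,.03),"pink",atz("top",202,187,.03))
go(.399,-.097,.072,10)
E
```

```text
(array([0.46186258, 0.06655391, 0.08731441]), np.float64(0.003996860188703599))
(array([ 0.45154485, -0.08764072,  0.09511448]), np.float64(0.0019855852454343354))
green [0.34288841 0.10613217 0.03      ] pink [0.51509163 0.23025777 0.03      ]
t 0.10 yaw 20.4 turn 1.74 shift [ 10.7  -16.99   6.32] pos [ 0.209 -0.562  0.23 ] j [-1.33  0.36  1.51 -0.    1.27 -0.12]
```

```bash
python3 -m creep '[[[0.6,-1,0,0.85,255],[0.6,-1,0,0.85,255],[0.6,-1,0,0,255],[0.6,-1,0,0,255],[0.6,-1,0,0,255],[0.6,-1,0,0,255],[0.6,-1,0,0,255],[0.6,-1,0,0,255],[0.6,-1,0,0,255],[0.6,-1,0,0,255],[0.6,-1,0,0,255],[0.6,-1,0,0,255]]]' 20; python3 -c "
from h import *
go(.399,-.097,.072,10)"
```

```text
clock: 1.1
position: [0.3259, -0.2312, 0.2305]
tcp_rot: [-3.129, -0.28, 0.0]
ft_force: [-0.5, -0.4, -0.7]
opening: 0.0115
finger_force: 0.0
t 1.10 yaw 10.2 turn 0.04 shift [ 3.81 -4.78  6.34] pos [ 0.326 -0.231  0.23 ] j [-0.79  0.06  1.91  0.    1.17  0.6 ]
```

```bash
python3 -m creep '[[[0.63,-0.8,0.6,0,255],[0.63,-0.8,0.7,0,255],[0.63,-0.8,1,0,255],[0.63,-0.8,1,0,255],[0.63,-0.8,1,0,255],[0.63,-0.78,1,0,255],[0,0,1,0,255],[0,0,0,0,255],[0.35,0,0,0,255],[0.35,0,0,0,255],[0.35,0,0,0,255],[0.35,0,0,0,255]]]'; python3 -c "
from h import *
go(.482,-.082,.072,10)"
```

```text
clock: 2.1
position: [0.4344, -0.0931, 0.0747]
tcp_rot: [3.128, 0.279, 0.005]
ft_force: [-0.3, -0.2, 0.4]
opening: 0.0009
finger_force: 0.3
t 2.10 yaw 10.2 turn 0.03 shift [ 1.95 -0.11  0.11] pos [ 0.434 -0.093  0.075] j [-0.37  0.36  2.01  0.    0.76  1.03]
```

```bash
python3 -m creep '[[[0.3,0,0,0,255],[0.3,0,0,0,255],[0.3,0,0,0,255],[0.3,0,0,0,255],[0.3,0,0,0,255],[0.3,0,0,0,255],[0.2,0,0,0,255],[0,0,0,0,255],[-0.8,0,-0.5,0,255],[-1,0,-1,0,255],[-1,0,-1,0,255],[-0.6,0,0,0,255]]]'
python3 - <<'E'
from h import *
s=grab("scene","s1.png");t=grab("top","t1.png")
a=cv2.resize(t[150:270,180:400],None,fx=2.5,fy=2.5,interpolation=cv2.INTER_CUBIC)
b=cv2.resize(s[160:280,220:440],None,fx=2.5,fy=2.5,interpolation=cv2.INTER_CUBIC)
cv2.imwrite("pics/c1.png",np.vstack([a,b]))
d=np.array([.983,.165]);c=np.array([.460,.067]);x=c-.055*d;go(*x,.072,9.5)
E
```

```text
clock: 3.1
position: [0.3968, -0.0988, 0.1383]
tcp_rot: [3.127, 0.281, 0.004]
ft_force: [0.4, -0.9, -0.1]
opening: 0.0005
finger_force: 0.0
t 3.20 yaw 10.2 turn 0.11 shift [ 1.45 -6.09  2.57] pos [ 0.395 -0.098  0.136] j [-0.41  0.21  2.02 -0.    0.91  0.98]
```

View pics/c1.png

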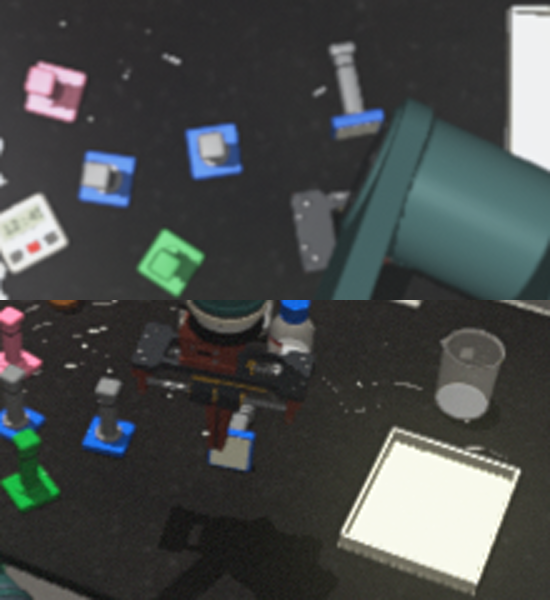

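C at (355,122) in the top half of the crop is tipped. Its underside at (232,450) in the lower half is plain white. Next is B.

```bash
python3 -m creep '[[[0.2,-1,0,0.1,255],[0.25,-1,0,0,255],[0.25,-1,0,0,255],[0.25,-1,0,0,255],[0.25,-1,0.5,0,255],[0.25,-1,1,0,255],[0,-0.09,1,0,255],[0,0,0,0,255],[0.35,0,0,0,255],[0.35,0,0,0,255],[0.35,0,0,0,255],[0.35,0,0,0,255]]]'; python3 -c "
from h import *
go(.490,.072,.072,9.5)"
```

```text
clock: 4.2
position: [0.4447, 0.0632, 0.0744]
tcp_rot: [3.13, 0.262, 0.004]
ft_force: [0.1, 0.6, 1.2]
opening: 0.0006
finger_force: 0.3
t 4.20 yaw 9.6 turn 0.01 shift [ 1.84 -0.05  0.09] pos [0.445 0.063 0.074] j [-0.01  0.37  2.    0.    0.77  1.39]
```

```bash
python3 -m creep '[[[0.3,0,0,0,255],[0.3,0,0,0,255],[0.3,0,0,0,255],[0.3,0,0,0,255],[0.3,0,0,0,255],[0.3,0,0,0,255],[0.1,0,0,0,255],[0,0,0,0,255],[-0.8,0,-0.5,0,255],[-1,0,-1,0,255],[-1,0,-1,0,255],[-0.6,0,0,0,255]]]'
python3 - <<'E'
from h import *
s=grab("scene","s2.png");t=grab("top","t2.png")
a=cv2.resize(t[150:270,180:400],None,fx=2.5,fy=2.5,interpolation=cv2.INTER_CUBIC)
b=cv2.resize(s[160:280,220:440],None,fx=2.5,fy=2.5,interpolation=cv2.INTER_CUBIC)
cv2.imwrite("pics/c2.png",np.vstack([a,b]))
d=np.array([.986,-.165]);c=np.array([.428,.177]);x=c-.055*d;go(*x,.072,-9.5)
E
```

```text
clock: 5.2
position: [0.4039, 0.0573, 0.1382]
tcp_rot: [3.13, 0.265, 0.003]
ft_force: [0.9, -0.2, 0.2]
opening: 0.0004
finger_force: 0.0
t 5.30 yaw 9.6 turn 3.19 shift [-1.97 -4.89  2.56] pos [0.402 0.057 0.136] j [-0.03  0.21  2.02  0.    0.91  1.37]
```

View pics/c2.png

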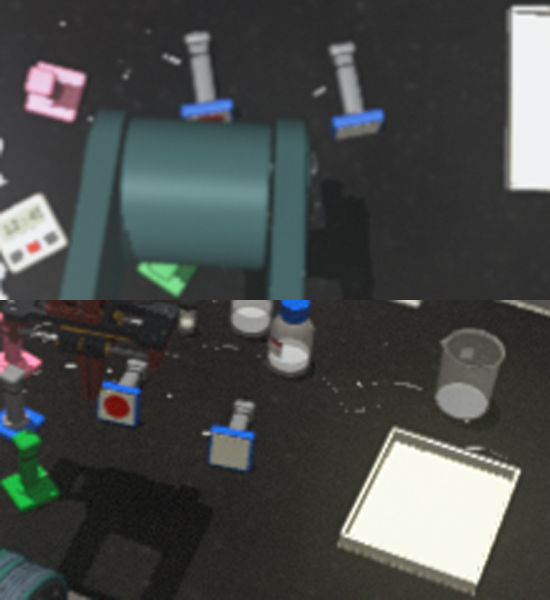

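B is at (207,105) in the top half of the crop, with its red spot at (117,407) in the lower half. That makes it tile_marked. A stays standing. I'll measure the lying handle from both views.

Run:
```python
from h import *
t=lambda u,v:(180+u/2.5,150+v/2.5)
s=lambda u,v:(220+u/2.5,160+(v-300)/2.5)
cap,e1=tri(t(198,42),s(138,366)); strip,e2=tri(t(207,110),s(120,388))
print("cap",cap.round(3),e1.round(4),"strip",strip.round(3),e2.round(4))
im=cv2.imread("pics/top0.png")
c=atz("top",*t(198,42),.013)[:2];b=atz("top",*t(207,110),.05)[:2];L=np.linalg.norm(c-b)
print("plane cap",c.round(3),"strip",b.round(3),"dist",L.round(3))
u=(c-b)/L; yaw=np.degrees(np.arctan2(u[1],u[0])); g=b+u*.034
print("yaw",yaw.round(1),"grasp",g.round(3), "origin",(b-u*.006).round(3))
go(*g,.10,yaw)
```

```text
cap [0.572 0.084 0.025] 0.0005 strip [0.498 0.072 0.054] 0.0004
plane cap [0.575 0.085] strip [0.499 0.072] dist 0.077
yaw 9.8 grasp [0.532 0.078] origin [0.493 0.071]
t 5.30 yaw 9.6 turn -0.03 shift [5.27 0.09 1.44] pos [0.402 0.057 0.136] j [-0.03  0.21  2.02  0.    0.91  1.37]
```

The heights agree: cap top about 25 mm, base edge about 54 mm, axis length as expected. Open the gripper, go above the handle, then descend.

```bash
python3 -m creep '[[[0.88,0,0,0,0],[0.88,0.05,0,0,0],[0.88,0.05,0,0,0],[0.88,0,0,0,0],[0.88,0,0,0,0],[0.88,0,0,0,0],[0,0,0.8,0,0],[0,0,0.8,0,0],[0,0,0.7,0,0],[0,0,0,0,0],[0,0,0,0,0]]]'
python3 - <<'E'
from h import *
go(.532,.078,.013,9.8)
im=grab("scene","s3.png");cv2.imwrite("pics/c3.png",cv2.resize(im[130:270,200:400],None,fx=3,fy=3,interpolation=cv2.INTER_CUBIC))
E
```

```text
clock: 6.22
position: [0.5351, 0.0772, 0.0767]
tcp_rot: [-3.13, -0.264, 0.005]
ft_force: [-0.1, 0.7, 0.2]
opening: 0.0703
finger_force: 0.0
t 6.22 yaw 9.6 turn -0.03 shift [-0.12 -0.05  2.55] pos [0.535 0.077 0.077] j [0.02 0.47 1.79 0.   0.88 1.42]
```

View pics/c3.png

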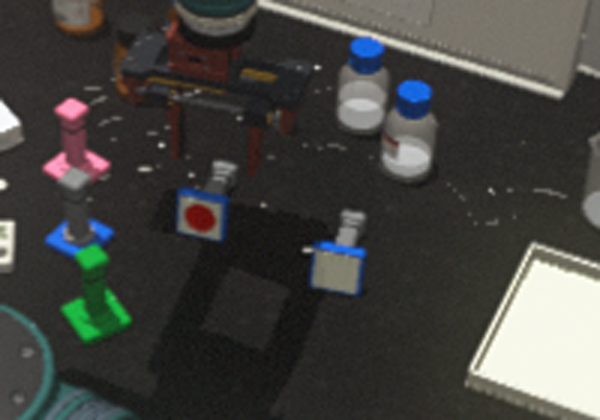

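The open fingers at (177,140) and (255,150) straddle the handle of the red-spot tile, whose spot is at (201,218). Descend and grip.

```bash
python3 -m creep '[[[-0.1,-0.05,0.6,0,0],[0,0,0.6,0,0],[0,0,0.6,0,0],[0,0,0.5,0,0],[0,0,0.25,0,0],[0,0,0,0,0],[0,0,0,0,255],[0,0,0,0,255],[0,0,0,0,255],[0,0,0,0,255],[0,0,0,0,255],[0,0,0,0,255]]]' 25; python3 -m creep '[[[0,0,0,0,255],[0,0,0,0,255],[0,0,0,0,255],[0,0,0,0,255],[0,0,0,0,255]]]'
```

```text
clock: 7.27
position: [0.5332, 0.0779, 0.0148]
tcp_rot: [-3.13, -0.264, -0.001]
ft_force: [-0.3, -0.7, 0.6]
opening: 0.0515
finger_force: 0.0
clock: 7.68
position: [0.5329, 0.078, 0.0144]
tcp_rot: [-3.13, -0.264, 0.0]
ft_force: [0.1, 0.0, 0.2]
opening: 0.0199
finger_force: 25.0
```

```bash
python3 -m creep '[[[0,0,-0.3,0,255],[0,0,-0.5,0,255],[0,0,-0.6,0,255],[0,0,-0.6,0,255],[0,0,-0.6,0,255],[0,0,-0.4,0,255],[0,0,0,0,255]]]'
python3 - <<'E'
from h import *
go(.522,-.321,.09,0)
im=grab("scene","s4.png");cv2.imwrite("pics/c4.png",cv2.resize(im[130:270,200:400],None,fx=3,fy=3,interpolation=cv2.INTER_CUBIC))
E
```

```text
clock: 8.27
position: [0.5345, 0.0779, 0.0917]
tcp_rot: [3.13, 0.264, 0.006]
ft_force: [-0.9, 0.3, -0.7]
opening: 0.0195
finger_force: 25.0
t 8.27 yaw 9.6 turn 1.61 shift [-0.5  15.96  0.07] pos [0.534 0.078 0.092] j [0.02 0.44 1.79 0.   0.91 1.42]
```

View pics/c4.png

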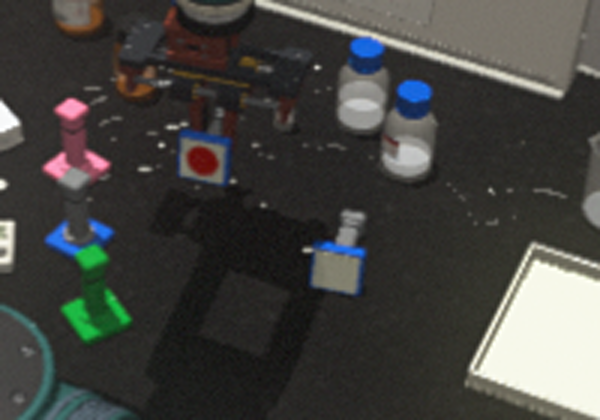

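The tile is held, with the spot at (203,160). Carry it to the tray.

```bash
python3 -m creep '[[[0,0.4,0,0.4,255],[0,0.7,0,0.4,255],[0,0.9,0,0.4,255],[0,0.9,0,0.4,255],[0,0.9,0,0,255],[0,0.9,0,0,255],[0,0.9,0,0,255],[0,0.9,0,0,255],[0,0.9,0,0,255],[0,0.9,0,0,255],[0,0.9,0,0,255],[0,0.9,0,0,255]]]'; python3 -m creep '[[[-0.2,0.9,0,0,255],[-0.2,0.9,0,0,255],[0,0.9,0,0,255],[0,0.9,0,0,255],[0,0.9,0,0,255],[0,0.6,0,0,255],[0,0.3,0,0,255],[0,0,0,0,255]]]'; python3 -c "
from h import *
go(.522,-.321,.019,0)"
```

```text
clock: 9.32
position: [0.5387, -0.1757, 0.0881]
tcp_rot: [-3.141, 0.002, 0.004]
ft_force: [-0.1, 0.4, -1.4]
opening: 0.02
finger_force: 25.0
clock: 9.98
position: [0.5295, -0.3108, 0.0886]
tcp_rot: [-3.141, 0.003, 0.001]
ft_force: [-1.0, -1.0, -1.0]
opening: 0.0199
finger_force: 25.0
t 9.98 yaw -0.1 turn -0.02 shift [-0.3   0.41  2.78] pos [ 0.53  -0.311  0.089] j [-0.64  0.53  1.62 -0.    0.99  0.93]
```

```bash
python3 -m creep '[[[-0.3,0.4,0.3,0,255],[0,0,0.5,0,255],[0,0,0.5,0,255],[0,0,0.5,0,255],[0,0,0.4,0,255],[0,0,0.25,0,255],[0,0,0.15,0,255],[0,0,0.1,0,255],[0,0,0,0,255],[0,0,0,0,255]]]'
python3 - <<'E'
from h import *
go(.522,-.321,.019,0)
im=grab("scene","s5.png");cv2.imwrite("pics/c5.png",cv2.resize(im[150:290,260:460],None,fx=3,fy=3,interpolation=cv2.INTER_CUBIC))
E
```

```text
clock: 10.82
position: [0.5228, -0.3194, 0.0222]
tcp_rot: [3.141, 0.001, 0.001]
ft_force: [-0.6, -0.7, -0.3]
opening: 0.0195
finger_force: 25.0
t 10.82 yaw 0.0 turn 0.01 shift [-0.03  0.07  0.13] pos [ 0.523 -0.319  0.022] j [-0.66  0.62  1.67  0.    0.86  0.91]
```

View pics/c5.png

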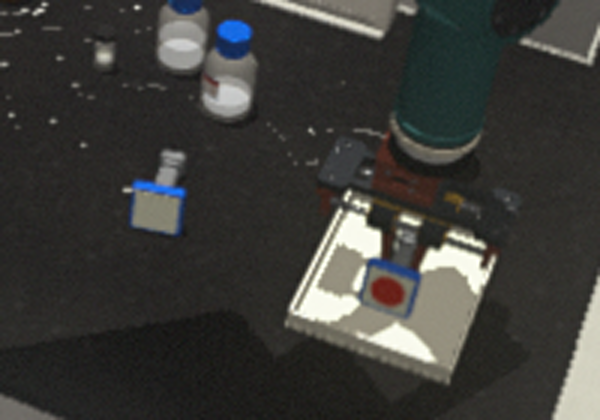

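The red-spot tile at (388,288) is over the tray, well inside its walls. Lower the last 3 mm, open, and retreat upward.

```bash
python3 -m creep '[[[0,0,0.07,0,255],[0,0,0.06,0,255],[0,0,0,0,255],[0,0,0,0,255]]]'; python3 -m creep '[[[0,0,0,0,150],[0,0,0,0,150],[0,0,0,0,150],[0,0,0,0,150],[0,0,0,0,150],[0,0,0,0,150],[0,0,0,0,150],[0,0,0,0,150]]]'
```

```text
clock: 11.2
position: [0.5225, -0.3192, 0.0187]
tcp_rot: [-3.142, -0.001, 0.0]
ft_force: [0.5, 0.7, -1.5]
opening: 0.0199
finger_force: 25.0
clock: 11.87
position: [0.5225, -0.3192, 0.0186]
tcp_rot: [-3.141, -0.001, 0.0]
ft_force: [0.4, -0.6, -0.7]
opening: 0.0363
finger_force: 0.0
```

```bash
python3 -m creep '[[[0,0,-0.3,0,150],[0,0,-0.6,0,150],[0,0,-0.9,0,150],[0,0,-1,0,150],[0,0,-1,0,150],[0,0,-1,0,150],[0,0,-1,0,150],[0,0,0,0,150],[0,0,0,0,150],[0,0,0,0,150]]]'
python3 - <<'E'
from h import *
im=grab("scene","s6.png");cv2.imwrite("pics/c6.png",cv2.resize(im[150:290,220:460],None,fx=3,fy=3,interpolation=cv2.INTER_CUBIC))
E
```

```text
clock: 12.7
position: [0.5221, -0.319, 0.1634]
tcp_rot: [-3.141, -0.001, 0.001]
ft_force: [0.1, -0.4, 0.4]
opening: 0.0363
finger_force: 0.0
```

View pics/c6.png

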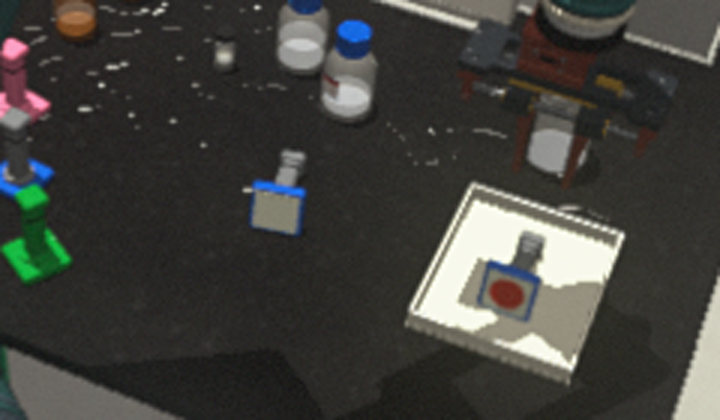

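The red-spot tile lies in the tray with its spot at (507,292). C is tipped on the bench at (278,205), A is standing at (20,170), and the gripper is clear of everything.

```bash
python3 -c "
from station import workorder
print(workorder.hand_in())"
```

```text
the job is handed in; nothing more can be done
None
```

The red-spot tile was the second one I tipped; it now lies in the white tray, the other two tiles are still on the bench (one tipped, one standing), and the job is handed in at about 12.8 s on the robot's clock, with no verdict returned.

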